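# Press the touch-latch cupboard open and swing its door wide

## Robot

A 6-joint arm with a two-finger parallel gripper is mounted at the origin on the work surface. World frame = base frame: x ahead of the robot, y to its left, z up, the work surface at z = 0. Lengths are in m, angles in rad, forces in N, time in s.
With the tool pointing down it reaches from about 0.35 to 0.975 m from the base axis. Payload 4.9 kg.
Tool frame: the origin (TCP) lies at the very end of the fingers, on their centre line; the grasp point (between the pads) lies 19 mm behind it (ctrl.grasp_offset is the distance from the TCP to the grasp point, in m); y points along the fingers, z is the direction in which the jaws open and shut, and the axes are right-handed (so a half turn about y gives the same grasp; the last joint's range is limited). The gripper opens to 85 mm and grips with 20 to 120 N. Pads are 22 mm wide; open, the fingers measure 114 mm over their backs; the gripper's body (76 mm by 85 mm) begins 54 mm behind the grasp point. The pads swing forward as they close: fully open they stand 13 mm farther back than shut.
Start: joints at [1.167, 0.053, 1.613, -0, 1.476, -0.119], TCP at [0.176, 0.6, 0.231] pointing down, gripper open.
Joint ranges: [-3.01, 3.01], [-1.01, 2.22], [0.06, 2.58], [-1.02, 4.17], [0.09, 2.62], [-3.14, 3.14]. Speed limits (rad/s): [2.57, 2.57, 3.14, 3.14, 3.14, 3.14].

## Interface

Orientations are given as a rotation vector (axis times angle).
In Python, from station import ctrl, eyes, finish_job, find_in, regions_of, pinpoint gives the robot as it stands.
- The arm moves only by the tool play_rows, never from a script. Its argument "moves" is a list of rows, each an object of numbers: "x", "y", "z": the shift along the world's x, y, z in cm; "turn": the turn about the world's z in degrees; "jaw": the finger opening in cm, from 0 to 8.54. A call has 1 to 8 rows; each row shifts and turns the commanded pose from where the row before left it; what a row does not reach is not made up. A row lasts 1/12 s, in which the tool goes at most 41.7 mm and 7.16 degrees, less where a joint would pass 70% of its speed; a pose out of reach is approached as far as the arm can. A call is refused whole if a number of a shift passes 4.17 or a number of a turn 7.16, either way. A call with a gripper value outside its range is refused whole. The fingers move at their own pace and stop on an object; "squeeze" is the grip in N (left out, the last holds). Time passes only in rows, so rows that do not move let the fingers close. It gives the time, the measured TCP pose, the force and the opening at its end, in the units of the state.
- ctrl.get_obs(): the state, without advancing time (a new reading comes with each control period).
- eyes.get_image(name): name is "side" or "top" or "wrist"; returns a dict with "img" (384x512x3 uint8, red, green, blue), "camera_matrix" (3x3 intrinsics, pixels), "D" ([k1, k2, p1, p2, k3] as OpenCV has them; the pictures are not rectified), "cam_to_world" (4x4, takes a point from camera to world coordinates). Camera axes: x right, y up, looking along -z (the intrinsics and any distortion apply to the point x, -y, -z); pixel columns grow to the right and rows downward; lengths in m; the calibration is good to about 2 mm. A picture is of the moment at which its call begins. There is no depth.
- finish_job(): hands the job in, once; it reports no verdict.
Trained networks look in the newest picture that a camera, given by its name, has taken for a name from the list of things; names that differ only in an ending like _2 or _b are one class to them, and where a whole thing is asked for, a point or a joint stands for the part that bears it (a point fixed in the world has none). Each returns a list of dicts, best first, with "score" (0 to 1); they miss things now and then, are a little off and sometimes report something else, mostly with a low value. They report only what shows in the picture. A call takes as long as a camera call. They do not tell look-alikes from the thing itself.
- find_in(camera, query): "point" ([column, row] in pixels, amid what is visible of it).
- regions_of(camera, query): "pixels" (384x512 bool, what is visible of it) and "point" ([column, row] in pixels, amid what is visible of it).
- pinpoint(camera, query): "point" ([column, row] in pixels: a listed point, or the origin of a listed thing).
The state is a dict: "t": time; "q": joint angles; "dq": joint speeds; "effort": joint torques, N m; "tool_pos": TCP position; "tool_rot": TCP orientation; "contact_force": force on the tool from outside, world axes, zero at the start; "wrist_torque": the same for the moment, N m; "opening": finger opening in m.
Only numpy, scipy, OpenCV 4.12 (cv2) and the standard library are available. Lean on these libraries where they do the work, as an engineer would, in place of code of your own. Each camera call takes 0.05 s, during which the arm holds its last target.

## Task

Open the low, wide cupboard on the desk with the fingertips: press its handle-less door near the free edge until the push catch lets go and the door springs ajar, then reach behind the door's edge and push it wide open, square to the cupboard or farther. Grasp nothing, leave the tall, narrow cupboard shut, and leave the mug, the rubber stamp and the ink-pad tin where they are.

Things in the scene. Friction and masses are not known exactly. Their poses are not given: they have to be found in the camera images.
- wide: The low, wide cupboard, fixed to the desk, white with one plain green door on its front (-x side, towards the robot): 180 mm wide (y), carcass 160 mm deep (x), 155 mm high. Origin: centre of its underside, on the desk; x points front to back, y to the left seen from the robot. Shut, the door's outer face lies 102 mm in front (-x) of the origin, with an 8 mm push gap between door and carcass
- wide_door (a joint): Its door's angle, rad: 0 shut, 1.57 square to the front (stop 1.75), negative pressed in (stop -0.052). Upright hinge at the left edge; the right edge swings to the robot. Pressed to about -0.035 (5 to 6 mm, 4 N at the free edge; more force near the hinge) the catch lets go; as the finger draws back, a spring pushes the door to 0.4 to 0.65 rad. Beyond, it swings freely and stays as left
- wide_press (a point): Point on the outer face of the wide cupboard's door, 30 mm from its free edge and 30 mm below the door's top edge (121 mm above the desk); it moves with the door
- wide_hinge (a point): Hinge axis of the wide cupboard's door, at the height of the door's top edge (151 mm above the desk), 102 mm in front of (-x) and 88 mm to the left (+y) of the cupboard's origin: the door's outer left edge. Fixed to the cupboard
- wide_edge (a point): Top outer corner of the wide cupboard's door at its free (right) edge, 176 mm from the hinge axis, 151 mm above the desk; moves with the door. The door is 14 mm thick and 147 mm high; its inner side is plain but for a 26 mm striker near the free edge, lower than 45 mm above the desk
- tall: The tall, narrow cupboard of the same make, fixed to the desk: 120 mm wide (y), carcass 160 mm deep (x), 235 mm high, its green door 102 mm in front (-x) of the origin when shut. Origin: centre of the carcass's underside; axes as for the wide one. It and the wide cupboard may stand either way round. To be left shut
- tall_door (a joint): Opening angle of the tall cupboard's door, rad: 0 shut and latched, positive when open. It has the same sort of push catch and must stay latched
- mug: White mug, 76 mm across, 90 mm high, handle at its +y; stands on the desk in front of the tall cupboard. Origin: centre of its underside. Leave alone
- stamp: Wooden rubber stamp standing upright on the desk, 40 mm across, 72 mm high, in front of the wide cupboard to the right, clear of the door's swing. Origin: centre of its underside. Leave alone
- inkpad: Flat dark ink-pad tin, 55 x 85 x 18 mm, lying on top of the wide cupboard, towards the back. Origin: centre of its underside. Leave alone
Mind the look-alikes: they are no part of the job. Leave any brown look-alike of the tall alone.

How it is judged:
On the way, in this order (a step that is already met when the one before it is completed fails the run):
1. the pressed catch has let go and the door stands ajar, between 0.25 and 1.2 rad (value of joint wide_door between 0.25 and 1.2 rad), for 0.2 s.
2. the door is swung wide open, past 1.3 rad (value of joint wide_door above 1.3 rad), for 0.1 s.
At the end, for the whole second after the job is handed in: the wide cupboard's door stands open at 1.3 rad (75 degrees) or more and at rest; the tall cupboard is still shut (under 0.04 rad); mug, stamp and ink-pad tin are within 30 mm of where they began, mug and stamp upright (value of joint wide_door above 1.3 rad and velocity of joint wide_door between -0.05 and 0.05 rad/s and value of joint tall_door below 0.04 rad and distance of each of mug, stamp, inkpad from where it was at the start of the episode below 0.03 m and angle between each of stamp, mug's own z axis and vertical below 0.2 rad); the robot touches nothing.
It fails at once if the tall cupboard's door has been released (value of joint tall_door above 0.08 rad).
It fails at once if the mug is lifted, shoved or tipped (distance of mug from where it was at the start of the episode above 0.04 m or angle between mug's own z axis and vertical above 0.4 rad).
It fails at once if the stamp is lifted, shoved or tipped (distance of stamp from where it was at the start of the episode above 0.04 m or angle between stamp's own z axis and vertical above 0.4 rad).
It fails at once if the ink-pad tin is lifted or shoved (distance of inkpad from where it was at the start of the episode above 0.04 m).
It also fails if it takes over 67 s, if anything falls off the work surface, if the arm or the gripper's body presses on something with over 40 N, if the wrist force passes 120 N, or if a joint passes its speed limit or range.

## Working session

There is one attempt and no reset: what is moved stays moved. The work goes in short steps, Python scripts to look and compute and a tool call to move; the robot and the scene stay as the last step left them, time stands still between calls to the robot, and variables do not carry over. Pictures are saved under pics/ and viewed, and the job is handed in when it is done.

Besides the shell and the picture viewer there is one more tool, called as name([rows], argument=value, ...), one row to a line, values as JSON. play_rows: Moves the arm, as the interface text tells. Its arguments: {"type":"object","properties":{"moves":{"type":"array"},"squeeze":{"type":"number"}},"required":["moves"]}

```bash
mkdir -p pics; cat > h.py <<'E'
import numpy as np, cv2
from station import ctrl, eyes, finish_job, find_in, regions_of, pinpoint
def ray(im,p):
    u=cv2.undistortPoints(np.array([[p]],float),im["camera_matrix"],np.array(im["D"],float))[0,0]
    T=np.array(im["cam_to_world"]); d=T[:3,:3]@np.array([u[0],-u[1],-1.]); return T[:3,3],d/np.linalg.norm(d)
def atz(im,p,z):
    o,d=ray(im,p); return o+d*(z-o[2])/d[2]
def proj(im,P):
    T=np.linalg.inv(np.array(im["cam_to_world"])); c=T[:3,:3]@np.array(P,float)+T[:3,3]
    return cv2.projectPoints(np.array([[c[0],-c[1],-c[2]]]),np.zeros(3),np.zeros(3),im["camera_matrix"],np.array(im["D"],float))[0].ravel()
def tri(rs):
    A=0;b=0
    for o,d in rs:
        M=np.eye(3)-np.outer(d,d);A=A+M;b=b+M@o
    return np.linalg.solve(A,b)
def save(n,im): cv2.imwrite(f"pics/{n}.png",im["img"][:,:,::-1])
E
python3 - <<'E'
from h import *
for c in ["side","top"]:
    im=eyes.get_image(c); save(c+"0",im); print(c,im["cam_to_world"])
    for q in ["wide","wide_press","wide_hinge","wide_edge","tall","mug","stamp","inkpad"]:
        r=pinpoint(c,q)
        print(q,[(np.round(x["point"]).tolist(),round(x["score"],2)) for x in r[:3]])
print(ctrl.get_obs())
E
```

```text
side [[ 0.35238142 -0.89310174  0.27963657  0.83296331]
 [ 0.93585463  0.33687534 -0.10339786 -0.06555501]
 [-0.00185785  0.29813466  0.95452201  0.88975871]
 [ 0.          0.          0.          1.        ]]
wide [([207.0, 262.0], 0.8)]
wide_press [([167.0, 216.0], 0.95)]
wide_hinge [([234.0, 202.0], 0.72)]
wide_edge [([153.0, 217.0], 0.65)]
tall [([308.0, 215.0], 0.98), ([331.0, 109.0], 0.82), ([384.0, 194.0], 0.8)]
mug [([280.0, 156.0], 0.98)]
stamp [([160.0, 177.0], 0.5)]
inkpad [([198.0, 272.0], 0.88)]
top [[ 2.33527653e-02  9.98350624e-01 -5.24469269e-02  5.58600220e-01]
 [-9.99727072e-01  2.32862366e-02 -1.87928671e-03 -3.32791742e-03]
 [-6.54895512e-04  5.24764992e-02  9.98621945e-01  9.35398125e-01]
 [ 0.00000000e+00  0.00000000e+00  0.00000000e+00  1.00000000e+00]]
wide []
wide_press [([338.0, 187.0], 0.59)]
wide_hinge [([278.0, 176.0], 0.86)]
wide_edge [([353.0, 194.0], 0.87)]
tall [([134.0, 147.0], 0.93), ([136.0, 250.0], 0.72)]
mug [([213.0, 218.0], 0.75)]
stamp [([329.0, 249.0], 0.7)]
inkpad [([326.0, 122.0], 0.69)]
{'t': 0.9, 'q': array([ 1.16700944e+00,  5.26434676e-02,  1.61287561e+00, -2.26888846e-06,
        1.47595245e+00, -1.19038167e-01]), 'dq': array([ 0.0003754 , -0.00034513,  0.00076342, -0.00118696, -0.00108356,
       -0.00125155]), 'effort': array([ 1.14975690e-03, -3.93665957e+01, -3.70470929e+01, -1.47683517e-05,
        1.19066817e-04, -6.49822894e-06]), 'tool_pos': array([0.17559784, 0.59983071, 0.23135324]), 'tool_rot': array([-1.55909944,  0.22347449, -0.22352724]), 'contact_force': array([-0.25701894, -0.88946101, -0.61181035]), 'wrist_torque': array([ 0.0212797 , -0.0145307 , -0.01052027]), 'opening': 0.08567841392434275}
```

View pics/side0.png

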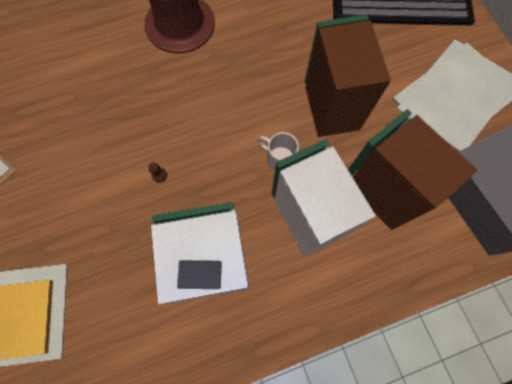

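View pics/top0.png

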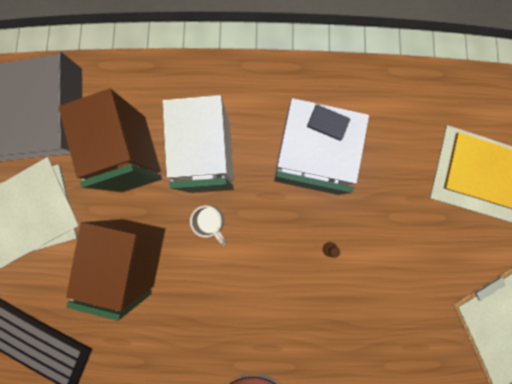

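```bash
python3 - <<'E'
from h import *
s=eyes.get_image("side");t=eyes.get_image("top")
for n,a,b in [("hinge",(234,202),(278,176)),("edge",(153,217),(353,194)),("press",(167,216),(338,187)),("stamp",(160,177),(329,249)),("mug",(280,156),(213,218)),("ink",(198,272),(326,122)),("tall",(308,215),(134,147))]:
    P=tri([ray(s,a),ray(t,b)]); print(n,P.round(3),proj(s,P)-a,proj(t,P)-b)
print("hinge z",atz(s,(234,202),.151),atz(t,(278,176),.151));print("edge z",atz(s,(153,217),.151),atz(t,(353,194),.151))
print(atz(s,(160,177),0),atz(t,(329,249),0),atz(s,(280,156),0),atz(t,(213,218),0))
from scipy.spatial.transform import Rotation as R
print(R.from_rotvec(ctrl.get_obs()["tool_rot"]).as_matrix().round(3))
E
```

```text
hinge [ 0.632 -0.044  0.154] [-2.04006055  0.20297665] [-1.90482338 -0.52381731]
edge [ 0.596 -0.219  0.134] [-1.78355981  0.1545465 ] [-1.61758915 -0.34309776]
press [ 0.61  -0.185  0.148] [-0.12444263  0.01416935] [-0.11426676 -0.02237185]
stamp [ 0.452 -0.198 -0.009] [-0.46344136  0.03583593] [-0.44269682 -0.10299643]
mug [0.531 0.111 0.053] [-1.53457546  0.19608154] [-1.50533567 -0.44829308]
ink [ 0.749 -0.152  0.182] [ 1.07493339 -0.18144529] [0.94469938 0.16563497]
tall [0.698 0.153 0.274] [ 32.95998565 -33.29652795] [ 43.62185236 -14.23234718]
hinge z [ 0.6318924  -0.03955117  0.151     ] [ 0.63079691 -0.04837642  0.151     ]
edge z [ 0.6020603  -0.21224782  0.151     ] [ 0.59429109 -0.21848307  0.151     ]
[ 4.56420129e-01 -1.95338697e-01  1.11022302e-16] [ 0.45307084 -0.19719177  0.        ] [0.51319049 0.12602721 0.        ] [0.52856963 0.11356439 0.        ]
[[ 0.96   0.     0.281]
 [-0.281  0.     0.96 ]
 [ 0.    -1.     0.   ]]
```

The wide cupboard is the white one with the ink-pad: side (200,255), top (322,140). The tall one is white at top (197,140). The brown boxes with green doors, at top (108,130) and (108,265), are look-alikes. I'll confirm with an enlarged crop.

```bash
python3 - <<'E'
from h import *
s=eyes.get_image("side");t=eyes.get_image("top")
a=cv2.resize(s["img"][150:310,130:260],None,fx=3,fy=3,interpolation=2);b=cv2.resize(t["img"][90:260,260:385],None,fx=3,fy=3,interpolation=2)
h=max(a.shape[0],b.shape[0]);c=np.zeros((h,a.shape[1]+b.shape[1],3),np.uint8);c[:a.shape[0],:a.shape[1]]=a;c[:b.shape[0],a.shape[1]:]=b
save("crop1",{"img":c})
# white top plane corners
for n,im,q in [("s",s,(200,255)),("t",t,(322,140))]:
    hsv=cv2.cvtColor(im["img"],cv2.COLOR_RGB2HSV)
    print(n,hsv[q[1],q[0]])
    m=((hsv[...,1]<45)&(hsv[...,2]>150)).astype(np.uint8)
    k,l,st,_=cv2.connectedComponentsWithStats(m)
    i=l[q[1]-30 if n=="s" else q[1]+10,q[0]]; print(st[i])
    hull=cv2.convexHull(np.argwhere(l==i)[:,::-1].astype(np.int32))
    ap=cv2.approxPolyDP(hull,4,True)[:,0]; 
    for p in ap: print(p,atz(im,p.tolist(),.155).round(4))
E
```

```text
s [135   2 209]
[ 151  210   97   94 5658]
[247 286] [ 0.806  -0.0737  0.155 ]
[158 303] [ 0.774  -0.2488  0.155 ]
[151 226] [ 0.6205 -0.2206  0.155 ]
[234 210] [ 0.6496 -0.0456  0.155 ]
t [116   8 238]
[ 278   98   91   86 4929]
[368 115] [ 0.7757 -0.2518  0.155 ]
[355 183] [ 0.6189 -0.2217  0.155 ]
[279 170] [ 0.6439 -0.0501  0.155 ]
[292  98] [ 0.8095 -0.0768  0.155 ]
```

View pics/crop1.png

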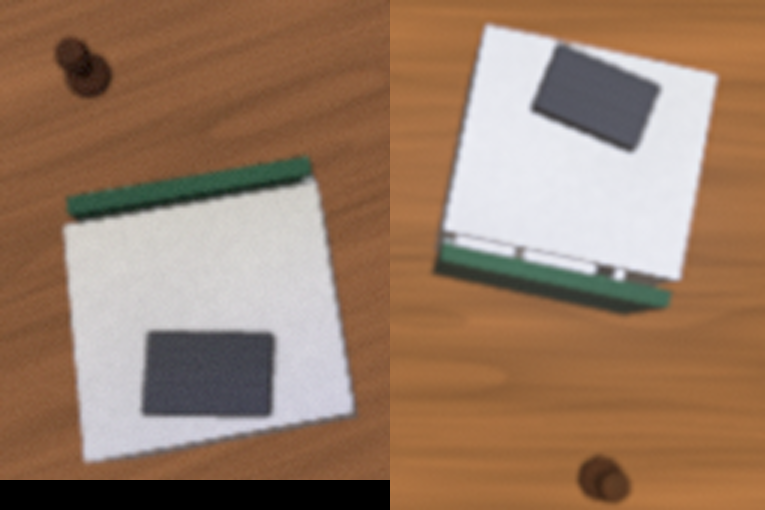

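The crop confirms it: a white carcass with a green door, the ink-pad on its rear top, and the stamp in front to the right. The corners from both views agree. The cupboard origin is near (0.712,-0.149) with yaw -9.8°, which puts the press point near (0.602,-0.188,0.121) and the hinge near (0.627,-0.045). Next I lift, close the fingers and travel across.

play_rows([
  {"z":3.5,"jaw":0},
  {"z":3.5},
  {"z":3.5},
  {"z":2.5},
  {"x":1.3,"y":-3.5},
  {"x":1.3,"y":-3.5},
  {"x":1.3,"y":-3.5},
  {"x":1.3,"y":-3.5},
], squeeze=30)

```text
invalid input
```

play_rows([
  {"x":1.3,"y":-3.5},
  {"x":1.3,"y":-3.5},
  {"x":1.3,"y":-3.5},
  {"x":1.3,"y":-3.5},
  {"x":1.3,"y":-3.5},
  {"x":1.3,"y":-3.5},
  {"x":1.3,"y":-3.5},
  {"x":1.3,"y":-3.5},
])

```text
invalid input
```

play_rows([
  {"x":0,"y":0,"z":3.5,"turn":0,"jaw":0},
  {"x":0,"y":0,"z":3.5,"turn":0,"jaw":0},
  {"x":0,"y":0,"z":3.5,"turn":0,"jaw":0},
  {"x":0,"y":0,"z":2.5,"turn":0,"jaw":0},
])

```text
t: 1.43
tool_pos: [0.1758, 0.6002, 0.3652]
tool_rot: [-1.556, 0.223, -0.224]
contact_force: [-0.2, 0.7, 0.7]
opening: 0.039
```

play_rows([
  {"x":1.3,"y":-3.5,"z":0,"turn":0,"jaw":0},
  {"x":1.3,"y":-3.5,"z":0,"turn":0,"jaw":0},
  {"x":1.3,"y":-3.5,"z":0,"turn":0,"jaw":0},
  {"x":1.3,"y":-3.5,"z":0,"turn":0,"jaw":0},
  {"x":1.3,"y":-3.5,"z":0,"turn":0,"jaw":0},
  {"x":1.3,"y":-3.5,"z":0,"turn":0,"jaw":0},
  {"x":1.3,"y":-3.5,"z":0,"turn":0,"jaw":0},
  {"x":1.3,"y":-3.5,"z":0,"turn":6.5,"jaw":0},
])

```text
t: 2.1
tool_pos: [0.279, 0.3202, 0.3615]
tool_rot: [-1.566, 0.138, -0.139]
contact_force: [1.1, -0.0, 0.8]
opening: -0.0002
```

play_rows([
  {"x":1.3,"y":-3.5,"z":0,"turn":0,"jaw":0},
  {"x":1.3,"y":-3.5,"z":0,"turn":0,"jaw":0},
  {"x":1.3,"y":-3.5,"z":0,"turn":0,"jaw":0},
  {"x":1.3,"y":-3.5,"z":0,"turn":0,"jaw":0},
  {"x":1.3,"y":-3.5,"z":0,"turn":0,"jaw":0},
  {"x":1.3,"y":-3.5,"z":0,"turn":0,"jaw":0},
  {"x":1.3,"y":-3.5,"z":0,"turn":0,"jaw":0},
  {"x":1.3,"y":-3.5,"z":0,"turn":0,"jaw":0},
])

```text
t: 2.77
tool_pos: [0.383, 0.0401, 0.3617]
tool_rot: [-1.566, 0.139, -0.141]
contact_force: [0.2, 1.4, -0.3]
opening: 0.0002
```

play_rows([
  {"x":2.2,"y":-3.2,"z":0,"turn":0,"jaw":0},
  {"x":2.2,"y":-3.2,"z":0,"turn":0,"jaw":0},
  {"x":2.2,"y":-3.2,"z":0,"turn":0,"jaw":0},
  {"x":2.2,"y":-3.2,"z":0,"turn":0,"jaw":0},
  {"x":2.2,"y":-3.2,"z":0,"turn":0,"jaw":0},
  {"x":2.2,"y":-3.2,"z":0,"turn":0,"jaw":0},
  {"x":2.0,"y":-3.2,"z":-2,"turn":0,"jaw":0},
  {"x":0,"y":0,"z":-4,"turn":0,"jaw":0},
])

```text
t: 3.43
tool_pos: [0.5386, -0.1873, 0.3062]
tool_rot: [-1.572, 0.136, -0.151]
contact_force: [-0.1, 0.7, 0.7]
opening: 0.0
```

play_rows([
  {"x":0,"y":0,"z":-4,"turn":0,"jaw":0},
  {"x":0,"y":0,"z":-4,"turn":0,"jaw":0},
  {"x":0,"y":0,"z":-4,"turn":0,"jaw":0},
  {"x":0,"y":0,"z":-4,"turn":0,"jaw":0},
  {"x":0,"y":0,"z":-3,"turn":0,"jaw":0},
  {"x":0,"y":0,"z":0,"turn":0,"jaw":0},
])

```text
t: 3.93
tool_pos: [0.5293, -0.1789, 0.1036]
tool_rot: [-1.561, 0.151, -0.129]
contact_force: [-1.0, 0.9, -1.0]
opening: 0.0004
```

```bash
python3 - <<'E'
from h import *
for c in ["side","top","wrist"]: save(c+"1",eyes.get_image(c))
a=cv2.imread("pics/side1.png")[130:310,100:280];b=cv2.imread("pics/top1.png")[80:260,240:420]
cv2.imwrite("pics/c2.png",cv2.resize(np.hstack([a,b]),None,fx=2.2,fy=2.2,interpolation=2))
E
```

```text
(no output)
```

View pics/c2.png

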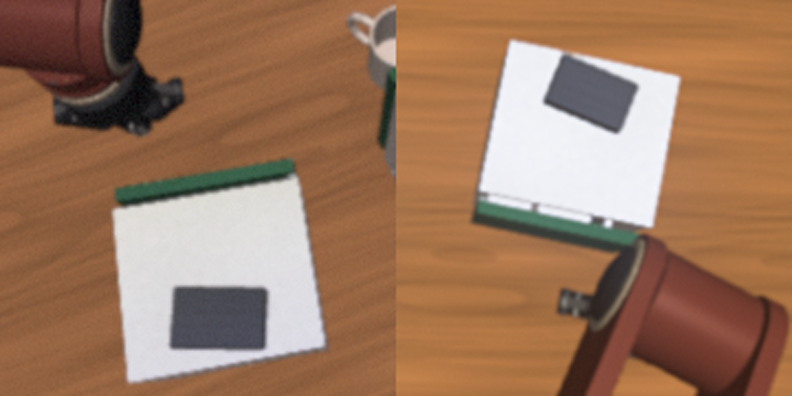

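The gripper stands in front of the door's right part, clear of the stamp. I approach, then press in small steps while watching the force.

play_rows([
  {"x":2.0,"y":-0.35,"z":0.5,"turn":0,"jaw":0},
  {"x":1.5,"y":-0.25,"z":0,"turn":0,"jaw":0},
  {"x":1.0,"y":-0.17,"z":0,"turn":0,"jaw":0},
  {"x":0,"y":0,"z":0,"turn":0,"jaw":0},
  {"x":0,"y":0,"z":0,"turn":0,"jaw":0},
])

```text
t: 4.5
tool_pos: [0.5805, -0.1895, 0.1189]
tool_rot: [-1.567, 0.138, -0.142]
contact_force: [0.1, -0.4, -0.1]
opening: -0.0003
```

play_rows([
  {"x":0.5,"y":-0.09,"z":0,"turn":0,"jaw":0},
  {"x":0.5,"y":-0.09,"z":0,"turn":0,"jaw":0},
  {"x":0,"y":0,"z":0,"turn":0,"jaw":0},
  {"x":0,"y":0,"z":0,"turn":0,"jaw":0},
])

```text
t: 4.83
tool_pos: [0.5893, -0.1908, 0.1167]
tool_rot: [-1.566, 0.14, -0.14]
contact_force: [-1.1, -0.0, -0.6]
opening: -0.0001
```

play_rows([
  {"x":0.2,"y":-0.03,"z":0,"turn":0,"jaw":0},
  {"x":0.2,"y":-0.03,"z":0,"turn":0,"jaw":0},
  {"x":0,"y":0,"z":0,"turn":0,"jaw":0},
  {"x":0,"y":0,"z":0,"turn":0,"jaw":0},
])

```text
t: 5.17
tool_pos: [0.5927, -0.1913, 0.1165]
tool_rot: [-1.566, 0.142, -0.138]
contact_force: [-4.5, -0.1, 1.8]
opening: -0.0
```

play_rows([
  {"x":0.15,"y":-0.03,"z":0,"turn":0,"jaw":0},
  {"x":0.15,"y":-0.03,"z":0,"turn":0,"jaw":0},
  {"x":0,"y":0,"z":0,"turn":0,"jaw":0},
  {"x":0,"y":0,"z":0,"turn":0,"jaw":0},
])

```text
t: 5.5
tool_pos: [0.5958, -0.1918, 0.1165]
tool_rot: [-1.566, 0.141, -0.139]
contact_force: [-3.8, 0.6, 2.0]
opening: -0.0
```

play_rows([
  {"x":0.15,"y":-0.03,"z":0,"turn":0,"jaw":0},
  {"x":0.1,"y":-0.02,"z":0,"turn":0,"jaw":0},
  {"x":0,"y":0,"z":0,"turn":0,"jaw":0},
  {"x":0,"y":0,"z":0,"turn":0,"jaw":0},
])

```text
t: 5.83
tool_pos: [0.5984, -0.1922, 0.1165]
tool_rot: [-1.566, 0.141, -0.139]
contact_force: [-5.0, 1.4, 1.9]
opening: -0.0001
```

play_rows([
  {"x":0.1,"y":-0.02,"z":0,"turn":0,"jaw":0},
  {"x":0,"y":0,"z":0,"turn":0,"jaw":0},
  {"x":0,"y":0,"z":0,"turn":0,"jaw":0},
])

```text
t: 6.08
tool_pos: [0.5985, -0.1922, 0.1165]
tool_rot: [-1.565, 0.143, -0.136]
contact_force: [-8.7, 2.8, 4.1]
opening: 0.0002
```

The door has reached its inner stop, so the catch should have let go. I draw back.

play_rows([
  {"x":-1.0,"y":0.17,"z":0,"turn":0,"jaw":0},
  {"x":-2.0,"y":0.3,"z":0,"turn":0,"jaw":0},
  {"x":-2.0,"y":0,"z":0,"turn":0,"jaw":0},
  {"x":-2.0,"y":0,"z":0,"turn":0,"jaw":0},
  {"x":-2.0,"y":0,"z":0,"turn":0,"jaw":0},
  {"x":-2.0,"y":0,"z":0,"turn":0,"jaw":0},
  {"x":-2.0,"y":0,"z":0,"turn":0,"jaw":0},
  {"x":0,"y":0,"z":0,"turn":0,"jaw":0},
])

```text
t: 6.75
tool_pos: [0.4678, -0.1877, 0.1163]
tool_rot: [-1.566, 0.14, -0.141]
contact_force: [-0.4, 0.3, -0.1]
opening: -0.0
```

play_rows([
  {"x":0,"y":0,"z":2,"turn":0,"jaw":0},
  {"x":0,"y":0,"z":2,"turn":0,"jaw":0},
  {"x":0,"y":0,"z":2,"turn":0,"jaw":0},
  {"x":0,"y":0,"z":0,"turn":0,"jaw":0},
])

```text
t: 7.08
tool_pos: [0.4732, -0.1895, 0.1822]
tool_rot: [-1.57, 0.132, -0.148]
contact_force: [0.9, -0.2, 0.9]
opening: 0.0001
```

```bash
python3 - <<'E'
from h import *
for c in ["side","top"]: 
    im=eyes.get_image(c);save(c+"2",im)
    for q in ["wide_edge"]:
        for r in pinpoint(c,q)[:2]: print(c,q,r["point"],r["score"],atz(im,r["point"],.151).round(4))
a=cv2.imread("pics/side2.png")[130:310,100:280];b=cv2.imread("pics/top2.png")[80:260,240:420]
cv2.imwrite("pics/c3.png",cv2.resize(np.hstack([a,b]),None,fx=2.2,fy=2.2,interpolation=2))
E
```

```text
side wide_edge [156.1, 177.4] 0.61 [ 0.5182 -0.1816  0.151 ]
top wide_edge [337.3, 228.2] 0.58 [ 0.5169 -0.1838  0.151 ]
```

View pics/c3.png

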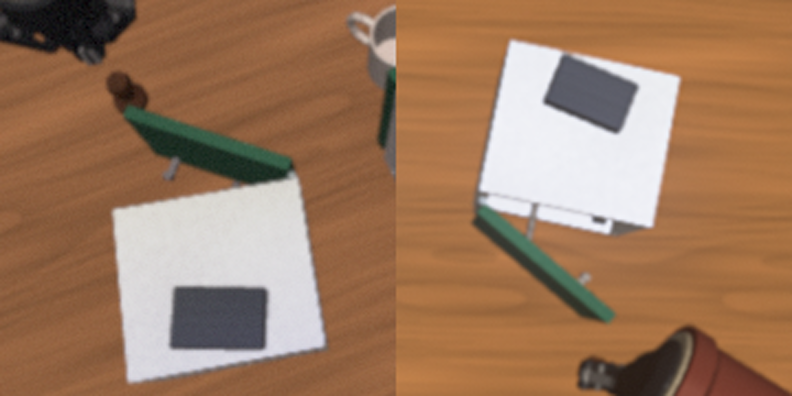

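The door stands ajar at about 0.5 rad, with its edge at about (0.5175,-0.183). Stamp, mug and ink-pad are untouched. Next I work out waypoints behind the door.

```bash
python3 - <<'E'
import numpy as np
a=np.radians(-9.8);ex=np.array([np.cos(a),np.sin(a)]);ey=np.array([-np.sin(a),np.cos(a)])
H=np.array([.6265,-.0447]);p=None
for th in [.3,.5,.7,.9,1.1,1.3,1.45,1.6,1.7]:
    u=-ey*np.cos(th)-ex*np.sin(th);n=ex*np.cos(th)-ey*np.sin(th)
    c=H+.14*u+.03*n;print(th,c.round(4),None if p is None else ((c-p)*100).round(2));p=c
E
```

```text
0.3 [ 0.5897 -0.1831] None
0.5 [ 0.5629 -0.173 ] [-2.68  1.01]
0.7 [ 0.5387 -0.1578] [-2.42  1.52]
0.9 [ 0.518  -0.1381] [-2.07  1.97]
1.1 [ 0.5016 -0.1147] [-1.64  2.34]
1.3 [ 0.4902 -0.0885] [-1.14  2.62]
1.45 [ 0.4852 -0.0676] [-0.5   2.09]
1.6 [ 0.4833 -0.0463] [-0.18  2.14]
1.7 [ 0.4839 -0.032 ] [0.06 1.43]
```

play_rows([
  {"x":2.0,"y":0,"z":0.5,"turn":0,"jaw":0},
  {"x":3.0,"y":0,"z":0,"turn":0,"jaw":0},
  {"x":3.0,"y":0,"z":0,"turn":0,"jaw":0},
  {"x":2.5,"y":0,"z":0,"turn":0,"jaw":0},
  {"x":0,"y":0,"z":0,"turn":0,"jaw":0},
  {"x":0,"y":0,"z":0,"turn":0,"jaw":0},
])

```text
t: 7.78
tool_pos: [0.5749, -0.1875, 0.1795]
tool_rot: [-1.565, 0.142, -0.137]
contact_force: [-0.3, 1.5, 0.1]
opening: 0.0001
```

Now I go straight down behind the door, with the fingers about 20 mm clear on each side.

play_rows([
  {"x":0,"y":0,"z":-2,"turn":0,"jaw":0},
  {"x":0,"y":0,"z":-2,"turn":0,"jaw":0},
  {"x":0,"y":0,"z":-2,"turn":0,"jaw":0},
  {"x":0,"y":0,"z":-0.5,"turn":0,"jaw":0},
  {"x":0,"y":0,"z":0,"turn":0,"jaw":0},
  {"x":0,"y":0,"z":0,"turn":0,"jaw":0},
])

```text
t: 8.28
tool_pos: [0.5744, -0.188, 0.1169]
tool_rot: [-1.566, 0.141, -0.14]
contact_force: [-0.1, -0.3, 0.7]
opening: -0.0002
```

play_rows([
  {"x":-0.6,"y":0.75,"z":0,"turn":0,"jaw":0},
  {"x":-0.6,"y":0.75,"z":0,"turn":0,"jaw":0},
  {"x":-0.8,"y":0.5,"z":0,"turn":0,"jaw":0},
  {"x":-0.8,"y":0.5,"z":0,"turn":0,"jaw":0},
  {"x":-0.8,"y":0.5,"z":0,"turn":0,"jaw":0},
  {"x":-0.7,"y":0.65,"z":0,"turn":0,"jaw":0},
  {"x":-0.7,"y":0.65,"z":0,"turn":0,"jaw":0},
  {"x":-0.7,"y":0.65,"z":0,"turn":0,"jaw":0},
])

```text
t: 8.95
tool_pos: [0.5171, -0.1378, 0.1169]
tool_rot: [-1.566, 0.14, -0.14]
contact_force: [0.8, 0.5, 0.1]
opening: -0.0001
```

play_rows([
  {"x":-0.55,"y":0.8,"z":0,"turn":0,"jaw":0},
  {"x":-0.55,"y":0.8,"z":0,"turn":0,"jaw":0},
  {"x":-0.55,"y":0.8,"z":0,"turn":0,"jaw":0},
  {"x":-0.4,"y":0.9,"z":0,"turn":0,"jaw":0},
  {"x":-0.4,"y":0.9,"z":0,"turn":0,"jaw":0},
  {"x":-0.4,"y":0.9,"z":0,"turn":0,"jaw":0},
  {"x":0,"y":0,"z":0,"turn":0,"jaw":0},
])

```text
t: 9.53
tool_pos: [0.4886, -0.0858, 0.1165]
tool_rot: [-1.566, 0.139, -0.138]
contact_force: [0.7, 0.3, -0.8]
opening: -0.0003
```

play_rows([
  {"x":-0.25,"y":1.0,"z":0,"turn":0,"jaw":0},
  {"x":-0.25,"y":1.0,"z":0,"turn":0,"jaw":0},
  {"x":-0.1,"y":0.8,"z":0,"turn":0,"jaw":0},
  {"x":-0.1,"y":0.6,"z":0,"turn":0,"jaw":0},
  {"x":0,"y":0.4,"z":0,"turn":0,"jaw":0},
  {"x":0,"y":0.3,"z":0,"turn":0,"jaw":0},
  {"x":0,"y":0,"z":0,"turn":0,"jaw":0},
  {"x":0,"y":0,"z":0,"turn":0,"jaw":0},
])

```text
t: 10.2
tool_pos: [0.4825, -0.0464, 0.1168]
tool_rot: [-1.566, 0.14, -0.14]
contact_force: [0.3, 0.0, 0.1]
opening: -0.0001
```

```bash
python3 - <<'E'
from h import *
for c in ["side","top"]: 
    im=eyes.get_image(c);save(c+"3",im)
    for q in ["wide_edge"]:
        for r in pinpoint(c,q)[:2]: print(c,q,r["point"],r["score"],atz(im,r["point"],.151).round(4))
a=cv2.imread("pics/side3.png")[110:290,120:300];b=cv2.imread("pics/top3.png")[80:260,200:380]
cv2.imwrite("pics/c4.png",cv2.resize(np.hstack([a,b]),None,fx=2.2,fy=2.2,interpolation=2))
E
```

```text
(no output)
```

View pics/c4.png

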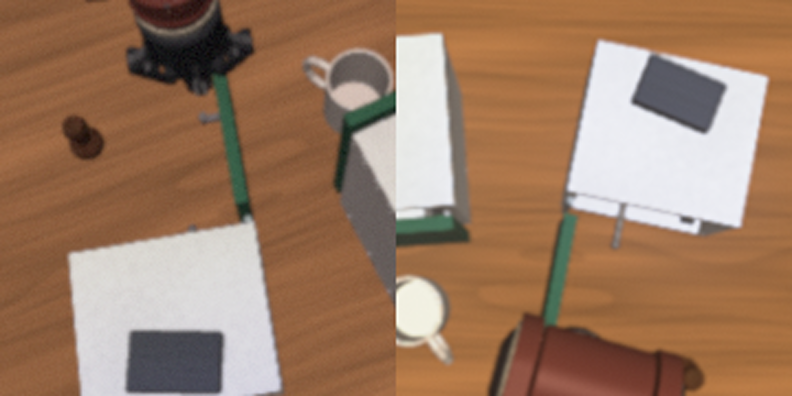

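The door is open at about square, and everything else is in place. I back off sideways and then go up.

play_rows([
  {"x":0,"y":-1.0,"z":0,"turn":0,"jaw":0},
  {"x":0,"y":-2.0,"z":0,"turn":0,"jaw":0},
  {"x":0,"y":-1.5,"z":1,"turn":0,"jaw":0},
  {"x":0,"y":0,"z":3,"turn":0,"jaw":0},
  {"x":0,"y":0,"z":4,"turn":0,"jaw":0},
  {"x":0,"y":0,"z":4,"turn":0,"jaw":0},
  {"x":0,"y":0,"z":4,"turn":0,"jaw":0},
  {"x":0,"y":0,"z":2,"turn":0,"jaw":0},
])

```text
t: 11.07
tool_pos: [0.4838, -0.093, 0.3031]
tool_rot: [-1.569, 0.134, -0.147]
contact_force: [0.9, -0.5, 1.0]
opening: 0.0003
```

play_rows([
  {"x":-1.5,"y":-3,"z":0,"turn":0,"jaw":0},
  {"x":-1.5,"y":-3,"z":0,"turn":0,"jaw":0},
  {"x":-1.5,"y":-3,"z":0,"turn":0,"jaw":0},
  {"x":-1.5,"y":-3,"z":0,"turn":0,"jaw":0},
  {"x":-1,"y":-2,"z":0,"turn":0,"jaw":0},
  {"x":0,"y":0,"z":0,"turn":0,"jaw":0},
  {"x":0,"y":0,"z":0,"turn":0,"jaw":0},
  {"x":0,"y":0,"z":0,"turn":0,"jaw":0},
])

```text
t: 11.73
tool_pos: [0.4124, -0.2316, 0.2968]
tool_rot: [-1.566, 0.14, -0.14]
contact_force: [-0.8, -0.4, 0.8]
opening: 0.0004
```

```bash
python3 - <<'E'
from h import *
for c in ["side","top"]: 
    im=eyes.get_image(c);save(c+"4",im)
    for q,z in [("wide_edge",.151),("mug",0),("stamp",0),("inkpad",.155)]:
        for r in pinpoint(c,q)[:1]: print(c,q,np.round(r["point"]),r["score"],atz(im,r["point"],z).round(4))
a=cv2.imread("pics/side4.png")[110:290,120:300];b=cv2.imread("pics/top4.png")[80:260,200:380]
cv2.imwrite("pics/c5.png",cv2.resize(np.hstack([a,b]),None,fx=2.2,fy=2.2,interpolation=2))
E
```

```text
side wide_edge [218. 130.] 0.68 [ 0.4573 -0.0169  0.151 ]
side mug [279. 158.] 0.57 [0.5169 0.1219 0.    ]
side stamp [161. 179.] 0.65 [ 0.4639 -0.1945  0.    ]
side inkpad [200. 269.] 0.68 [ 0.7411 -0.1523  0.155 ]
top mug [212. 218.] 0.89 [0.5274 0.1159 0.    ]
top stamp [328. 250.] 0.67 [ 0.4512 -0.1956  0.    ]
top inkpad [324. 122.] 0.64 [ 0.7554 -0.1514  0.155 ]
```

View pics/c5.png

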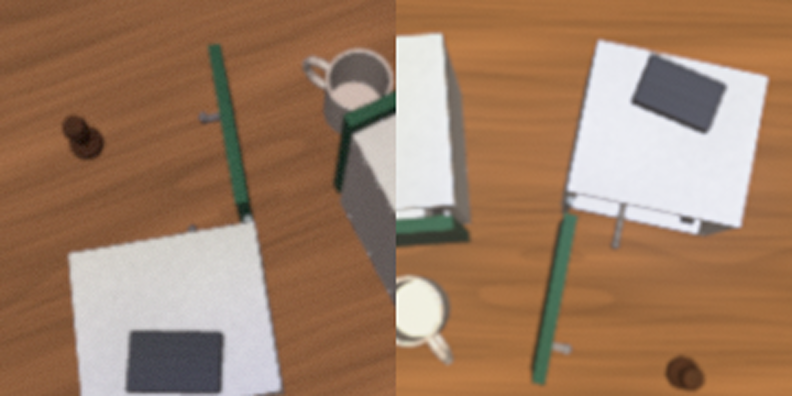

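The door stands about square, with its edge at about (0.457,-0.017). The tall cupboard is shut, and stamp, mug and tin are where they were. The arm is clear, so I hand in.

```bash
python3 -c "
from station import finish_job; print(finish_job())"
```

```text
the job is handed in; nothing more can be done
None
```

The wide cupboard's door is open at about square (roughly 1.57 rad). I handed the job in at about 12 s of the 67 s allowed, and no verdict is reported.

- **Opening it:** I pressed the door with the closed fingertips near its free edge until it met its inner stop, at about 10 N. When I drew back it sprang ajar to about 0.5 rad. I then went down behind the door's edge from above, swept it open, and backed off clear.
- **Last checks:** The final pictures show the tall cupboard shut and the robot touching nothing. Mug, stamp and tin are in place to within about 10 mm of the first measurements, which is about how far those measurements scatter.
- **Disagreements:** The side and top cameras differed by 10–15 mm in x for the mug, stamp and ink-pad origins. The final door angle comes from the side camera and the pictures, because the top camera's network did not report the door's edge.

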